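# Click a concentric coarse/fine light dial to its set counts

## Robot

A 6-joint arm with a two-finger parallel gripper is mounted at the origin on the work surface. World frame = base frame: x ahead of the robot, y to its left, z up, the work surface at z = 0. Lengths are in m, angles in rad, forces in N, time in s.
With the tool pointing down it reaches from about 0.35 to 0.975 m from the base axis. Payload 4.9 kg.
Tool frame: the origin (TCP) lies on the centre line of the jaws, within the pads' length; the fingertips stand 11 mm ahead of it and the grasp point (between the pads) lies 8 mm behind it (bot.tips_ahead is the distance from the TCP to the fingertips, in m); z points along the fingers, y is the line along which they close (so a half turn about z gives the same grasp; the last joint's range is limited). The gripper opens to 85 mm and grips with 20 to 120 N. Pads are 22 mm wide; open, the fingers measure 114 mm over their backs; the gripper's body (76 mm by 85 mm) begins 54 mm behind the grasp point. The pads swing forward as they close: fully open they stand 13 mm farther back than shut.
Start: joints at [1.038, 0.053, 1.613, -0, 1.476, -0.119], TCP at [0.251, 0.572, 0.218] pointing down, gripper open.
Joint ranges: [-3.01, 3.01], [-1.01, 2.22], [0.06, 2.58], [-1.02, 4.17], [0.09, 2.62], [-3.14, 3.14]. Speed limits (rad/s): [2.57, 2.57, 3.14, 3.14, 3.14, 3.14].

## Interface

Orientations are given as a rotation vector (axis times angle).
In Python, from bench import sense, capture, calibration, job, bot gives the robot as it stands.
- The arm moves only by the shell command python3 -m handwheel 'ROWS'. ROWS is a JSON object of lists of equal length, an entry for each row: "jaw": the finger opening in mm, from 0 to 85.4; "linear": the shift along the world's x, y, z in units of 30 mm (1.0 is 30 mm), a list of three; "spin": the turn about the world's z in rad. A call has 1 to 12 rows; each row shifts and turns the commanded pose from where the row before left it; what a row does not reach is not made up. A row lasts 1/12 s, in which the tool goes at most 41.7 mm and 7.16 degrees, less where a joint would pass 70% of its speed; a pose out of reach is approached as far as the arm can. A call is refused whole if a number of a shift passes 1 or a number of a turn 0.125, either way. A call with a gripper value outside its range is refused whole. The fingers move at their own pace and stop on an object; the grip force is fixed at half the most. Time passes only in rows, so rows that do not move let the fingers close. It gives the time, the measured TCP pose, the force, the opening and the grip force at its end, in the units of the state.
- sense(): the state, without advancing time (a new reading comes with each control period).
- capture(name): name is "scene" or "top" or "wrist"; returns (picture, depth): 384x512x3 uint8, red, green, blue; 384x512 float32, m along the optical axis (not along the pixel's ray), 0 where there is no reading.
- calibration(name): a dict with "fx", "fy", "cx", "cy" (pixels), "xyz" and "attitude" of the camera in the world. Camera axes: x right, y up, looking along -z (the intrinsics and any distortion apply to the point x, -y, -z); pixel columns grow to the right and rows downward; lengths in m; the calibration is good to about 2 mm. A picture is of the moment at which its call begins: read the wrist's pose just before it. calibration takes no time and is no camera call; for the wrist camera it gives the pose at the moment of the call.
- job.hand_in(): hands the job in; it is judged then, once.
The state is a dict: "time_s": time; "q": joint angles; "qvel": joint speeds; "effort": joint torques, N m; "eef_pos": TCP position; "ee_rot": TCP orientation; "force": force on the tool from outside, world axes, zero at the start; "wrist_torque": the same for the moment, N m; "width": opening from 0.0 (shut) to 1.0 (fully open); "grip_force": force on a finger pad.
Only numpy, scipy, OpenCV 4.12 (cv2) and the standard library are available. Lean on these libraries where they do the work, as an engineer would, in place of code of your own. Each camera call takes 0.05 s, during which the arm holds its last target. There are 200 camera calls.

## Task

On the light controller with the orange dial, turn the orange outer ring up to click 7 without moving the black knob in its middle; then turn that black fine knob down to click 3 without shifting the ring. Clicks count clockwise from the red dot (click 0), and each must be left sitting in its click. Leave the blue controller's dials as they are, and neither shift nor knock over the two cream tubes or the screwdriver; do not bump the camera post between the units.

Things in the scene. Friction and masses are not known exactly. Their poses are not given: they have to be found in the camera images.
- orange_unit: Light controller to be set: orange stripe on the panel, orange dial ring. Fixed; white box 140 x 156 x 45 mm tilted on a stand, foot 170 x 140 mm. Origin: centre of the foot's underside on the bench; z up, low front edge towards its -x, y left. The panel slopes 35 degrees: its normal is (-0.574, 0, 0.819) and its middle, on the dial axis, (0, 0, 0.095). Front edge 55, back edge 135 mm above the bench.
- orange_dial (a point): Middle of the orange unit's panel surface, on the axis of both dials; z out of the panel along the axis, x up the slope, y left. Heights along z: ring 2 to 20 mm, black knob 23 to 48 mm over a thin neck. Guard bars 10 mm thick, at y = -67 and 67 mm, x -52 to 52 mm, stand 39 mm off the panel; otherwise clear, so fingers less than 60 mm from the axis may go right round.
- orange_coarse (a joint): Angle (rad) of the orange ring, 56 mm across, gripped on its rim. Grows clockwise seen from outside. 0 = click 0, a stop: white line at the red dot, 132 degrees anticlockwise from up the slope. Clicks every 24 degrees (0.4189 rad), 0 to 11, a dot at each 40 mm from the axis. Needs 0.09 N m to pass a click; let go, it pulls into the nearest. Starts at click 1 to 4; wanted 7 (2.932).
- orange_fine (a joint): Angle (rad) of the black bar knob in the middle of the ring, 32 x 14 mm, 25 mm high, gripped across its 14 mm width; its length lies along its pointer (white line on the pointing half). Zero, direction, dots, clicks and torque as for the ring, but turned separately. Starts at click 6 to 9; wanted 3 (1.257).
- orange_coarse_mark (a point): Outer end of the white line on the orange ring: 26 mm from the axis, 20 mm above the panel.
- orange_fine_mark (a point): Pointing end of the black knob of the orange unit: 15 mm from the axis, 48 mm above the panel.
- blue_unit: Light controller whose dials must be left alone: blue stripe, blue ring, else as the orange one. Fixed; white box 140 x 156 x 45 mm tilted on a stand, foot 170 x 140 mm. Origin: centre of the foot's underside on the bench; z up, low front edge towards its -x, y left. The panel slopes 35 degrees: its normal is (-0.574, 0, 0.819) and its middle, on the dial axis, (0, 0, 0.095). Front edge 55, back edge 135 mm above the bench.
- blue_coarse_mark (a point): Outer end of the white line on the blue ring; leave it where it is.
- blue_fine_mark (a point): Pointing end of the black knob of the blue unit; leave it where it is.
- tube_a: Bystander: cream plastic tube standing loose on the bench close in front of the orange unit, 85 mm high, 34 mm across, with a foot 46 mm across and 16 mm high. Origin at the middle of its foot's underside, z up.
- tube_b: Bystander: the same kind of cream tube, standing loose close in front of the blue unit.
- camera_post: Camera on a post standing between the two units, fixed: foot 70 x 70 mm, aluminium post 30 x 30 mm, camera head 50 x 50 mm on top with a lens 30 mm long to its +x; 310 mm high in all. Origin under its middle, z up. Not to be bumped.
- driver: Bystander: loose screwdriver lying on the bench beyond the units, 200 mm long along its x axis (blade to +x), handle 26 mm thick. Origin under its middle.
Not all that is in view belongs to the job. Leave any brown or green look-alike of the orange_unit alone.

How it is judged:
On the way, in this order (a step that is already met when the one before it is completed fails the run):
1. the orange ring stands at click 7, the fine knob still where it was (value of joint orange_coarse between 2.812 and 3.052 rad and distance of orange_fine_mark from where it was at the start of the episode below 0.0035 m), for 0.2 s.
2. the fine knob stands at click 3, the ring still at click 7 (value of joint orange_fine between 1.137 and 1.377 rad and value of joint orange_coarse between 2.812 and 3.052 rad), for 0.2 s.
At the end, for the whole second after the job is handed in: Orange ring at click 7 (2.932 +/- 0.12 rad) and the orange unit's fine knob at click 3 (1.257 +/- 0.12 rad), both at rest (under 0.1 rad/s); both tubes upright within 0.15 rad (all of step 2 and angle between each of tube_a, tube_b's own z axis and vertical below 0.15 rad and velocity of joint orange_coarse between -0.1 and 0.1 rad/s and velocity of joint orange_fine between -0.1 and 0.1 rad/s); the robot touches nothing.
It fails at once if the fine knob is turned out of its starting click (its pointer end over 3.5 mm) while the orange ring is not within 0.2 rad of click 7 (distance of orange_fine_mark from where it was at the start of the episode above 0.0035 m and not (value of joint orange_coarse between 2.732 and 3.132 rad)).
It fails at once if a dial of the blue unit is turned (ring mark over 6 mm, knob mark over 3.5 mm) (distance of blue_coarse_mark from where it was at the start of the episode above 0.006 m or distance of blue_fine_mark from where it was at the start of the episode above 0.0035 m).
It fails at once if a tube is shifted by over 20 mm or tipped over 0.35 rad (distance of any of tube_a, tube_b from where it was at the start of the episode above 0.02 m or angle between any of tube_a, tube_b's own z axis and vertical above 0.35 rad).
It fails at once if the screwdriver is shifted by over 30 mm (distance of driver from where it was at the start of the episode above 0.03 m).
It fails at once if the robot bumps the camera post (over 3 N) (contact force between camera_post and the fingers above 3 N or contact force between camera_post and the arm above 3 N).
It also fails if it takes over 69 s, if anything falls off the work surface, if the arm or the gripper's body presses on something with over 40 N, if the wrist force passes 120 N, or if a joint passes its speed limit or range.

## Working session

There is one attempt and no reset: what is moved stays moved. The work goes in short steps, Python scripts to look and compute and a shell command to move; the robot and the scene stay as the last step left them, time stands still between calls to the robot, and variables do not carry over. Pictures are saved under pics/ and viewed, at most 10 in all, crops included, and the job is handed in when it is done.

```bash
mkdir -p pics; ls; python3 - <<'E'
from bench import sense,capture,calibration,job,bot
import cv2,numpy as np
s=sense();print(s)
for n in("scene","top"):
    p,d=capture(n);np.savez(f"pics/{n}0.npz",p=p,d=d);print(n,calibration(n))
    cv2.imwrite(f"pics/{n}0.png",p[:,:,::-1])
a=cv2.imread("pics/scene0.png");b=cv2.imread("pics/top0.png")
cv2.imwrite("pics/both0.png",cv2.resize(np.vstack([a,b]),(400,600)))
E
python3 -m handwheel --help | head -30
```

```text
pics
{'time_s': 0.0, 'q': array([ 1.03798108e+00,  5.33538126e-02,  1.61424564e+00, -2.27881558e-05,
        1.47600090e+00, -1.18984172e-01]), 'qvel': array([ 0.0017391 , -0.00160827,  0.00115706,  0.00074213,  0.00222838,
       -0.00184513]), 'effort': array([ 6.75354386e-04, -3.93685591e+01, -3.70174205e+01, -5.75154695e-05,
        7.11604502e-03,  9.04039979e-06]), 'eef_pos': array([0.25099899, 0.57169614, 0.21629382]), 'ee_rot': array([-6.45284463e-01, -3.07397138e+00,  2.99850503e-03]), 'force': array([ 0.25607143, -0.02050213,  0.12716678]), 'wrist_torque': array([ 0.01818024, -0.0238781 , -0.05112547]), 'grip_force': 0.0, 'width': 1.0044918243059047}
scene {'fx': 442.61736035495215, 'fy': 442.61736035495215, 'cx': 256.0283953689514, 'cy': 188.77357433678233, 'xyz': array([ 1.2590413 , -0.26645383,  1.2312507 ]), 'attitude': array([0.5453617 , 0.40268026, 1.23858185])}
top {'fx': 372.5638205626891, 'fy': 372.5638205626891, 'cx': 264.62121740615606, 'cy': 187.14029171781615, 'xyz': array([ 0.37545852, -0.04055112,  1.36990651]), 'attitude': array([ 0.07782371, -0.04289342, -1.5464117 ])}invalid input: not JSON, or not a number
```

View pics/scene0.png

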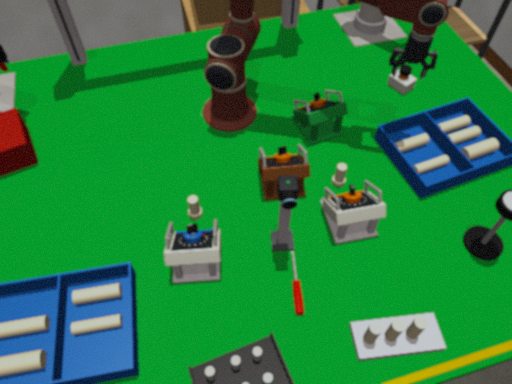

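View pics/top0.png

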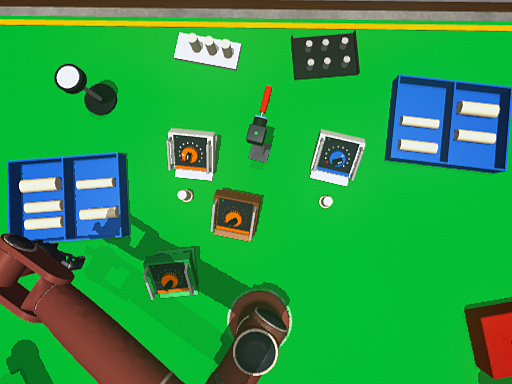

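The orange unit is the white box with the orange stripe at top (190,155) / scene (353,205). Look-alikes: brown at top (235,215), green at (170,280), blue at (337,157). The post is at top (258,140), tube_a at (184,195), tube_b at (326,202) and the driver at (266,98). Next I fit the panel pose and make a close crop.

```bash
cat > h.py <<'E'
import numpy as np,cv2
from scipy.spatial.transform import Rotation as R
from bench import sense,capture,calibration,job,bot
def cloud(d,c):
    v,u=np.mgrid[:d.shape[0],:d.shape[1]]
    P=np.stack([(u-c['cx'])/c['fx']*d,-(v-c['cy'])/c['fy']*d,-d],-1)
    return P@R.from_rotvec(c['attitude']).as_matrix().T+c['xyz']
def proj(X,c):
    q=(np.atleast_2d(X)-c['xyz'])@R.from_rotvec(c['attitude']).as_matrix()
    return np.stack([c['cx']+c['fx']*q[:,0]/-q[:,2],c['cy']-c['fy']*q[:,1]/-q[:,2]],-1)
E
python3 - <<'E'
from h import *
for n,(u0,u1,v0,v1) in dict(top=(160,222,120,185),scene=(310,395,170,245)).items():
    f=np.load(f"pics/{n}0.npz");p,d=f['p'],f['d'];c=calibration(n);W=cloud(d,c)
    ok=(d>0)
    m=np.zeros_like(ok);m[v0:v1,u0:u1]=1;m&=ok
    hsv=cv2.cvtColor(p,cv2.COLOR_RGB2HSV)
    org=m&(hsv[...,0]<18)&(hsv[...,1]>150)&(hsv[...,2]>120)
    # panel plane RANSAC on points z .06-.14
    P=W[m&(W[...,2]>.05)&(W[...,2]<.14)];rng=np.random.default_rng(0);best=None
    for _ in range(500):
        a=P[rng.choice(len(P),3,0)];nn=np.cross(a[1]-a[0],a[2]-a[0]);l=np.linalg.norm(nn)
        if l<1e-5: continue
        nn/=l;nn*=np.sign(nn[2]) or 1
        if abs(nn[2]-.819)>.06: continue
        i=abs((P-a[0])@nn)<.002
        if best is None or i.sum()>best.sum():best=i
    Q=P[best];k=Q.mean(0);nn=np.linalg.svd(Q-k)[2][2];nn*=np.sign(nn[2])
    print(n,'plane',k.round(4),nn.round(3),best.sum(),'yaw',np.arctan2(-nn[1],-nn[0]).round(3))
    O=W[org];h=(O-k)@nn;print('org',org.sum(),'ring top pts',O[h>.012].mean(0).round(4),(h>.012).sum(),h[h>.012].mean().round(4))
    Mo=W[m&(W[...,2]>.04)];print('box',Mo.min(0).round(3),Mo.max(0).round(3))
    if n=='top':
      for nm,(a,b,cc,dd,z0) in dict(tube=(174,198,183,208,.05),post=(235,280,105,165,.25),brown=(205,265,180,245,.06),green=(140,205,245,302,.06)).items():
        X=W[cc:dd,a:b][(W[cc:dd,a:b,2]>z0)&(d[cc:dd,a:b]>0)]
        print(nm,np.median(X,0).round(3),X.min(0).round(3),X.max(0).round(3))
    cv2.imwrite(f"pics/{n}crop.png",cv2.resize(p[v0:v1,u0:u1,::-1],None,fx=6,fy=6,interpolation=cv2.INTER_CUBIC))
a=cv2.imread("pics/topcrop.png");b=cv2.imread("pics/scenecrop.png")
b=cv2.resize(b,(int(b.shape[1]*a.shape[0]/b.shape[0]),a.shape[0]));o=np.hstack([a,b]);cv2.imwrite("pics/crop0.png",cv2.resize(o,(800,int(o.shape[0]*800/o.shape[1]))))
E
```

```text
top plane [0.5906 0.2524 0.0996] [-0.573  0.047  0.818] 729 yaw -0.082
org 257 ring top pts [0.579  0.2485 0.1146] 137 0.0187
box [0.514 0.167 0.042] [0.669 0.326 0.161]
tube [0.441 0.275 0.084] [0.425 0.26  0.052] [0.458 0.295 0.092]
post [0.619 0.01  0.308] [ 0.583 -0.018  0.261] [0.67  0.042 0.317]
brown [0.386 0.086 0.115] [0.296 0.003 0.06 ] [0.463 0.172 0.16 ]
green [0.176 0.299 0.114] [0.086 0.22  0.06 ] [0.247 0.39  0.162]
scene plane [0.6004 0.2495 0.1063] [-0.568  0.043  0.822] 536 yaw -0.076
org 116 ring top pts [0.5866 0.2486 0.1189] 92 0.0182
box [0.436 0.155 0.04 ] [0.674 0.334 0.162]
```

View pics/crop0.png

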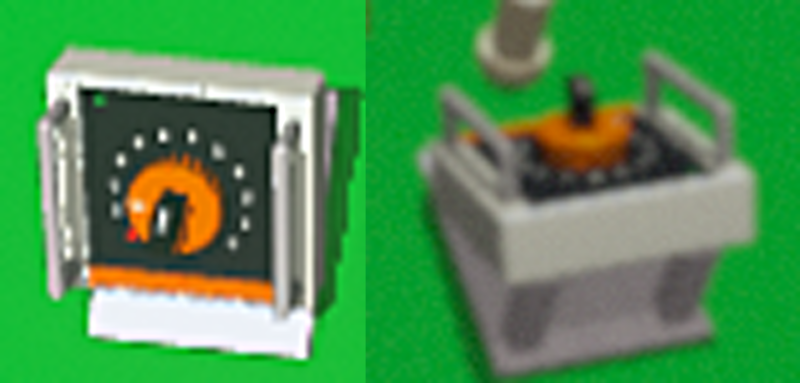

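The crop confirms the white box with an orange stripe, ring and black knob. The knob points roughly up the slope and the ring's white line is at left, near crop (137,207). I'll move over it for a wrist look.

```bash
python3 -m handwheel '{"jaw":[85,85,85,85,85,85,85,85,85,85,85,85],"linear":[[0.9,-0.95,0.2],[0.9,-0.95,0.2],[0.9,-0.95,0.2],[0.9,-0.95,0.2],[0.9,-0.95,0.2],[0.9,-0.95,0.2],[0.9,-0.95,0.2],[0.9,-0.95,0.2],[0.9,-0.95,0],[0.9,-0.95,0],[0.9,-0.95,0],[0,-0.3,0]],"spin":[0.03,0.03,0.03,0.03,0.03,0.03,0.03,0.03,0.03,0.03,0.03,0]}'
python3 - <<'E'
from h import *
s=sense();print(s['eef_pos'],s['ee_rot'],s['q'].round(3))
c=calibration("wrist");p,d=capture("wrist");np.savez("pics/w1.npz",p=p,d=d,**c)
print(c['xyz'],c['attitude'],(d>0).mean())
C=np.array([.584,.249,.095]);print(proj(C,c))
cv2.imwrite("pics/w1.png",p[:,:,::-1])
E
```

```text
time_s: 1.1
eef_pos: [0.5514, 0.2455, 0.2645]
ee_rot: [0.138, 3.138, -0.003]
force: [-0.1, -0.1, -0.6]
width: 0.996
grip_force: 0.0
[0.55144082 0.24554321 0.26450696] [ 0.13834329  3.13819213 -0.00326342] [ 0.297 -0.021  1.609 -0.002  1.553 -1.186]
[0.47310195 0.25212506 0.41950068] [-0.25406892 -0.22922879  1.47016329] 0.9962870279947916
[[266.18346314 193.5577946 ]]
```

View pics/w1.png

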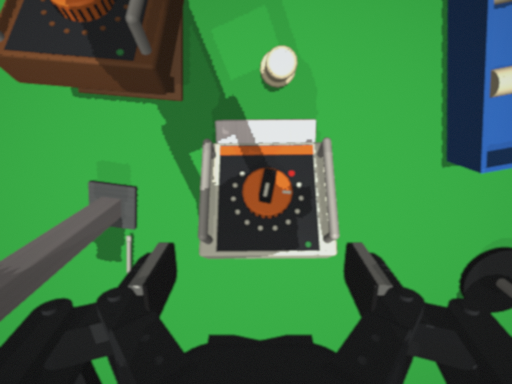

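```bash
cat >> h.py <<'E'
T=np.radians(35)
def frame(yaw):
    ux=np.array([np.cos(yaw),np.sin(yaw),0]);uy=np.array([-np.sin(yaw),np.cos(yaw),0]);z=np.array([0,0,1.])
    return np.stack([ux*np.cos(T)+z*np.sin(T),uy,-ux*np.sin(T)+z*np.cos(T)],1) # panel x,y,n
def pt(C,yaw,r,ang,h): # ang clockwise from upslope seen from outside
    ang=np.atleast_1d(ang);L=np.stack([r*np.cos(ang),-r*np.sin(ang),h+0*ang],-1)
    return C+L@frame(yaw).T
def rect(p,c,C,yaw,h,half=.05,N=360):
    g=np.linspace(half,-half,N);X,Y=np.meshgrid(g,g,indexing='ij') # rows: x up, cols: y left
    W=C+np.stack([X,Y,h+0*X],-1).reshape(-1,3)@frame(yaw).T
    q=proj(W,c).astype(np.float32).reshape(N,N,2)
    return cv2.remap(p,q[...,0],q[...,1],cv2.INTER_CUBIC)
E
cat > fit.py <<'E'
from h import *
from scipy.optimize import least_squares
def fit(f,C0,yaw0,zfix=.095):
    p=f['p'];c={k:f[k] for k in('fx','fy','cx','cy','xyz','attitude')}
    g=p.max(2).astype(np.float32)
    A=np.radians(-132+24*np.arange(12))
    x=np.array([C0[0],C0[1],yaw0])
    for it in range(4):
        C=np.array([x[0],x[1],zfix]);q=proj(pt(C,x[2],.04,A,0),c);w=7 if it<2 else 4;meas=[]
        for u,v in q:
            ui,vi=int(round(u)),int(round(v));s=g[vi-w:vi+w+1,ui-w:ui+w+1];s=np.clip(s-s.max()*.6,0,None)
            yy,xx=np.mgrid[vi-w:vi+w+1,ui-w:ui+w+1];meas.append([(s*xx).sum()/s.sum(),(s*yy).sum()/s.sum()])
        meas=np.array(meas)
        r=least_squares(lambda t:(proj(pt(np.array([t[0],t[1],zfix]),t[2],.04,A,0),c)-meas).ravel(),x,loss='soft_l1',f_scale=.7);x=r.x
    e=(proj(pt(np.array([x[0],x[1],zfix]),x[2],.04,A,0),c)-meas)
    return x,np.linalg.norm(e,axis=1),c,p
E
python3 - <<'E'
from fit import *
x,e,c,p=fit(np.load("pics/w1.npz"),[.584,.249],-.079)
print(x.round(4),e.round(1))
C=np.array([x[0],x[1],.095])
o=np.hstack([rect(p,c,C,x[2],.020),rect(p,c,C,x[2],.048,)])
cv2.imwrite("pics/r1.png",o[:,:,::-1])
E
```

```text
[ 0.5852  0.2495 -0.0775] [0.  0.1 0.1 0.1 0.  0.1 0.  0.1 0.2 0.1 0.1 0.5]
```

View pics/r1.png

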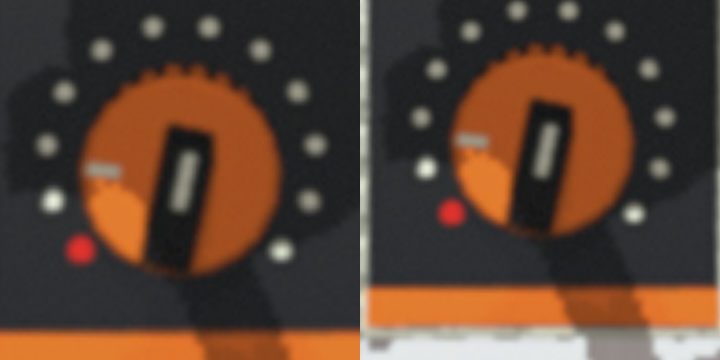

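Ring line is at rectified (103,171), 84° anticlockwise from up-slope, so the ring is at click 2. The knob pointer is about 12° clockwise of up-slope, so click 6. With the tool always vertical, I'll turn the ring in short clamp-and-spin strokes of one click each (clockwise is negative spin).

```bash
python3 -m handwheel '{"jaw":[75,75,75,75,75,75,75,75,75,75],"linear":[[0.4,0.1,-0.5],[0.33,0.06,-0.7],[0,0,-0.7],[0,0,-0.7],[0,0,-0.7],[0,0,-0.6],[0,0,-0.4],[0,0,-0.4],[0,0,0],[0,0,0]],"spin":[0.1,0.1,0.06,0,0,0,0,0,0,0]}'
python3 - <<'E'
from h import *
print(bot.tips_ahead,sense()['eef_pos'].round(4),sense()['ee_rot'],sense()['width'])
E
```

```text
time_s: 1.98
eef_pos: [0.5697, 0.2549, 0.1242]
ee_rot: [0.277, -3.129, 0.0]
force: [-0.6, -0.2, -0.2]
width: 0.877
grip_force: 0.0
0.011 [0.5697 0.2549 0.1242] [ 2.76921562e-01 -3.12853789e+00  6.12556384e-05] 0.8769393083925636
```

```bash
python3 -m handwheel '{"jaw":[75,75,75,62,62,62,60,60],"linear":[[0.12,-0.15,-0.1],[0,0,-0.1],[0,0,-0.1],[0,0,0],[0,0,0],[0,0,0],[0,0,0],[0,0,0]],"spin":[0,0,0,0,0,0,0,0]}'
python3 - <<'E'
from h import *
c=calibration("wrist");p,d=capture("wrist");np.savez("pics/w2.npz",p=p,d=d,**c)
cv2.imwrite("pics/w2.png",p[:,:,::-1])
E
```

```text
time_s: 2.65
eef_pos: [0.5739, 0.2501, 0.1157]
ee_rot: [-0.276, 3.129, 0.0]
force: [-0.7, -0.1, -0.4]
width: 0.707
grip_force: 0.0
```

View pics/w2.png

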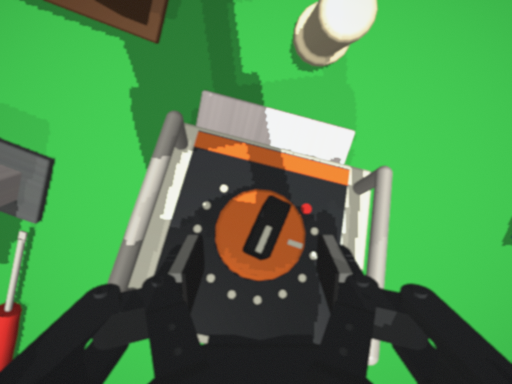

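The view shows both fingers straddling the ring, the knob clear between them, and the guards and tube clear. I'll clamp and do the first stroke.

```bash
python3 -m handwheel '{"jaw":[52,50,50,50],"linear":[[0,0,0],[0,0,0],[0,0,0],[0,0,0]],"spin":[0,0,0,0]}'
python3 -m handwheel '{"jaw":[50,50,50,50,50,50,50],"linear":[[0,0,0],[0,0,0],[0,0,0],[0,0,0],[0,0,0],[0,0,0],[0,0,0]],"spin":[-0.1,-0.1,-0.1,-0.1,-0.1,0,0]}'
python3 - <<'E'
from fit import *
c=calibration("wrist");p,d=capture("wrist");np.savez("pics/w3.npz",p=p,d=d,**c)
C=np.array([.5852,.2495,.095])
o=np.hstack([rect(p,c,C,-.0775,.020),rect(p,c,C,-.0775,.048,)])
cv2.imwrite("pics/r3.png",o[:,:,::-1]);print(sense()['wrist_torque'])
E
```

```text
time_s: 3.03
eef_pos: [0.5738, 0.25, 0.1155]
ee_rot: [-0.276, 3.129, -0.0]
force: [0.6, 0.1, 0.6]
width: 0.585
grip_force: 0.0
time_s: 3.62
eef_pos: [0.5738, 0.25, 0.1155]
ee_rot: [0.502, 3.101, -0.0]
force: [0.2, -0.1, 0.1]
width: 0.585
grip_force: 0.0
[-0.01198933 -0.00724399  0.01141916]
```

View pics/r3.png

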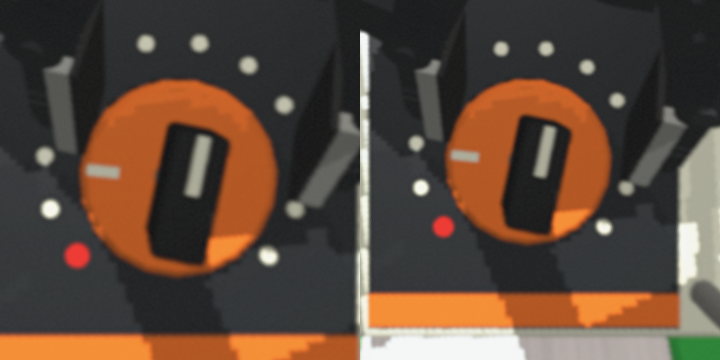

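Width 0.585 is 50 mm with no grip force, and the picture shows the ring still at click 2. The tips must be riding above the ring, so I'll measure them from depth.

```bash
python3 - <<'E'
from h import *
f=np.load("pics/w3.npz");c={k:f[k] for k in('fx','fy','cx','cy','xyz','attitude')}
W=cloud(f['d'],c);ok=f['d']>0
s=sense();Rt=R.from_rotvec(s['ee_rot']).as_matrix();print(s['eef_pos'])
X=(W-s['eef_pos'])@Rt
m=ok&(W[...,2]>.1)
F=frame(-.0775);C=np.array([.5852,.2495,.095]);L=(W-C)@F
for sg in(1,-1):
    for lo in range(20,40,3):
        k=m&(X[...,1]*sg>lo*1e-3)&(X[...,1]*sg<(lo+3)*1e-3)&(abs(X[...,0])<.02)
        # exclude points on ring/panel
        k&=(L[...,2]>.024)|(np.hypot(L[...,0],L[...,1])>.031)&(L[...,2]>.004)
        if k.sum():i=np.argsort(X[k][:,2])[-5:];print(sg,lo,k.sum(),'tip tool z mm',(X[k][i].mean(0)*1e3).round(1),'world',W[k][i].mean(0).round(4),'panel',(L[k][i].mean(0)*1e3).round(1))
# ring top check
k=ok&(np.hypot(L[...,0],L[...,1])<.026)&(np.hypot(L[...,0],L[...,1])>.02);print('ring h',np.median(L[k][:,2]))
E
```

```text
[0.57377636 0.25003064 0.11550468]
1 20 901 tip tool z mm [ 12.   22.6 -69.2] world [0.5695 0.2753 0.1848] panel [37.  24.5 83.6]
1 23 1767 tip tool z mm [  1.2  24.2 -15.6] world [0.5802 0.2734 0.1311] panel [15.1 23.4 33.4]
1 26 832 tip tool z mm [ 10.6  27.2 -19.1] world [0.5723 0.2792 0.1346] panel [10.3 28.6 41.2]
1 29 486 tip tool z mm [ 11.1  29.6 -20.3] world [0.5726 0.2816 0.1358] panel [11.1 31.1 42.1]
1 32 388 tip tool z mm [  6.7  34.  -21.8] world [0.5782 0.2844 0.1373] panel [16.3 34.2 40.2]
1 35 423 tip tool z mm [  6.9  35.5 -22.7] world [0.5785 0.2859 0.1382] panel [17.  35.8 40.8]
1 38 459 tip tool z mm [  7.   40.5 -56.9] world [0.5799 0.2907 0.1724] panel [37.5 40.6 68.3]
-1 20 942 tip tool z mm [ 16.  -21.9 -77.2] world [0.5517 0.2343 0.1927] panel [ 29.6 -17.7  98.5]
-1 23 1447 tip tool z mm [  0.8 -25.9 -16.1] world [0.5648 0.2257 0.1316] panel [  5.9 -25.3  40.6]
-1 26 1193 tip tool z mm [  2.  -26.  -16.8] world [0.5636 0.226  0.1323] panel [  5.3 -25.1  41.9]
-1 29 694 tip tool z mm [ 10.7 -30.9 -19.4] world [0.5539 0.2241 0.1349] panel [ -1.1 -27.7  49.5]
-1 32 380 tip tool z mm [ 10.  -32.8 -20.9] world [0.5539 0.2221 0.1364] panel [ -0.  -29.7  50.6]
-1 35 373 tip tool z mm [  6.7 -36.4 -21.5] world [0.5559 0.2176 0.1371] panel [  2.2 -34.1  49.8]
-1 38 459 tip tool z mm [  6.8 -38.6 -25.7] world [0.5551 0.2156 0.1412] panel [  4.1 -36.1  53.5]
ring h 0.018554019459068163
```

```bash
python3 - <<'E'
from h import *
f=np.load("pics/w1.npz");c={k:f[k] for k in('fx','fy','cx','cy','xyz','attitude')}
W=cloud(f['d'],c);e=np.array([.55144,.24554,.26451]);Rt=R.from_rotvec([.13834,3.1382,-.00326]).as_matrix()
X=(W-e)@Rt;k=(f['d']>0)&(W[...,2]>.18)&(X[...,1]>.03)&(X[...,1]<.07);Y=X[k]
i=np.argsort(Y[:,2])[-40:];print((Y[i][::6]*1e3).round(1), 'cam in tool',((c['xyz']-e)@Rt).round(3))
v,u=np.where(k);print(u[i][::6],v[i][::6])
E
```

```text
[[ -6.4  41.4 -27.4]
 [ -3.5  41.7 -27.2]
 [  3.1  41.7 -26.9]
 [ -1.   41.6 -26.7]
 [  8.9  41.8 -26.3]
 [ -6.2  41.8 -25.9]
 [  6.   41.9 -25.2]] cam in tool [ 0.079 -0.001 -0.155]
[343 344 345 344 346 343 345] [271 266 254 261 243 269 247]
```

```bash
python3 - <<'E'
from h import *
for n,e,r in(("w2",[.5739,.2501,.1157],[-.276,3.129,0]),("w3",[.57378,.25003,.1155],[.502,3.101,0])):
    f=np.load(f"pics/{n}.npz");c={k:f[k] for k in('fx','fy','cx','cy','xyz','attitude')}
    W=cloud(f['d'],c);X=(W-np.array(e))@R.from_rotvec(r).as_matrix();L=(W-np.array([.5852,.2495,.095]))@frame(-.0775)
    near=(f['d']>0)&(f['d']<.17)   # only gripper parts
    for sg in(1,-1):
        print(n,sg,[(lo,*(np.percentile(X[k][:,2],98)*1e3).round(0).reshape(1),(X[k][:,0].min()*1e3).round(),(X[k][:,0].max()*1e3).round()) for lo in range(0,100,10) for k in [near&(X[...,1]*sg>lo*1e-3)&(X[...,1]*sg<(lo+10)*1e-3)] if k.sum()>5])
E
```

```text
w2 1 [(0, np.float64(-9.0), np.float64(-22.0), np.float64(28.0)), (10, np.float64(-10.0), np.float64(9.0), np.float64(25.0)), (20, np.float64(-22.0), np.float64(-11.0), np.float64(20.0)), (30, np.float64(35.0), np.float64(-2.0), np.float64(130.0)), (40, np.float64(33.0), np.float64(-12.0), np.float64(130.0)), (50, np.float64(33.0), np.float64(-55.0), np.float64(129.0)), (60, np.float64(34.0), np.float64(-49.0), np.float64(130.0)), (70, np.float64(0.0), np.float64(-11.0), np.float64(9.0))]
w2 -1 [(0, np.float64(-8.0), np.float64(-23.0), np.float64(21.0)), (10, np.float64(-7.0), np.float64(-21.0), np.float64(22.0)), (20, np.float64(-72.0), np.float64(-13.0), np.float64(21.0)), (30, np.float64(-21.0), np.float64(-11.0), np.float64(19.0)), (40, np.float64(-26.0), np.float64(-7.0), np.float64(68.0)), (50, np.float64(15.0), np.float64(-12.0), np.float64(69.0)), (60, np.float64(-0.0), np.float64(-14.0), np.float64(52.0)), (70, np.float64(-15.0), np.float64(-29.0), np.float64(13.0))]
w3 1 [(0, np.float64(-6.0), np.float64(-23.0), np.float64(28.0)), (10, np.float64(-7.0), np.float64(-22.0), n
[... 182 characters left out ...]
, np.float64(63.0)), (50, np.float64(17.0), np.float64(-10.0), np.float64(68.0)), (60, np.float64(4.0), np.float64(-10.0), np.float64(56.0)), (70, np.float64(-19.0), np.float64(-12.0), np.float64(17.0))]
w3 -1 [(0, np.float64(34.0), np.float64(-22.0), np.float64(130.0)), (10, np.float64(34.0), np.float64(9.0), np.float64(129.0)), (20, np.float64(33.0), np.float64(-12.0), np.float64(129.0)), (30, np.float64(-20.0), np.float64(-7.0), np.float64(129.0)), (40, np.float64(-60.0), np.float64(-13.0), np.float64(14.0)), (50, np.float64(-36.0), np.float64(-53.0), np.float64(14.0)), (60, np.float64(-1.0), np.float64(-50.0), np.float64(14.0)), (70, np.float64(2.0), np.float64(-10.0), np.float64(13.0))]
```

```bash
python3 - <<'E'
from h import *
for n,e,r in(("w2",[.5739,.2501,.1157],[-.276,3.129,0]),("w3",[.57378,.25003,.1155],[.502,3.101,0])):
    f=np.load(f"pics/{n}.npz");c={k:f[k] for k in('fx','fy','cx','cy','xyz','attitude')}
    W=cloud(f['d'],c);X=(W-np.array(e))@R.from_rotvec(r).as_matrix();L=(W-np.array([.5852,.2495,.095]))@frame(-.0775)
    near=(f['d']>0)&(X[...,2]<-.012)&(abs(X[...,0])<.025)&((L[...,2]>.05)|(abs(L[...,1])<.055))
    for sg in(1,-1):
        print(n,sg,[(lo,int(np.percentile(X[k][:,2],97)*1e3),int(X[k][:,0].min()*1e3),int(X[k][:,0].max()*1e3)) for lo in range(20,110,5) for k in [near&(X[...,1]*sg>lo*1e-3)&(X[...,1]*sg<(lo+5)*1e-3)] if k.sum()>5])
    k=(f['d']>0)&(np.hypot(L[...,0],L[...,1])<.018)&(L[...,2]>.03)&(L[...,2]<.06);print('knob h',np.percentile(L[k][:,2],[50,90]),'top world z',W[k][:,2].max())
E
```

```text
w2 1 [(20, -81, 14, 19), (25, -21, -10, 18), (30, -25, -2, 18), (35, -26, 2, 14), (40, -30, -7, 13), (45, -61, -12, 13), (50, -67, -12, 15), (55, -68, -8, 14), (60, -70, -8, 13)]
w2 -1 [(20, -82, 14, 20), (25, -71, 9, 18), (30, -21, -11, 18), (35, -26, 7, 16), (40, -27, -7, 14), (45, -60, -7, 10), (50, -66, -12, 14), (55, -68, -8, 14), (60, -69, -8, 14), (65, -87, 10, 13)]
knob h [0.04619302 0.04718693] top world z 0.14260952362434498
w3 1 [(20, -21, -11, 20), (25, -24, -9, 18), (30, -24, 6, 16), (35, -27, -7, 12), (40, -58, -12, 13), (45, -65, -12, 14), (50, -67, -9, 14), (55, -69, -8, 13), (60, -85, 10, 13)]
w3 -1 [(20, -78, 10, 20), (25, -20, -11, 18), (30, -24, 6, 17), (35, -25, -7, 14), (40, -58, -7, 8), (45, -62, -13, 14), (50, -67, -13, 14), (55, -67, -8, 13), (60, -81, 10, 13), (65, -94, 10, 11)]
knob h [0.04625632 0.04721987] top world z 0.14304263818474836
```

The fingertips really sit about 17 mm behind the TCP at this opening, so I need to be roughly 27 mm lower. Links and body still clear the knob and guards there.

```bash
python3 -m handwheel '{"jaw":[68,67,66,66,66,66,66,66,66,66],"linear":[[0,0,0],[0,0,0],[0,0,0],[0,0,0],[0,0,-0.25],[0,0,-0.25],[0,0,-0.2],[0,0,-0.15],[0,0,0],[0,0,0]],"spin":[0,0.11,0.12,0.12,0.1,0,0,0,0,0]}'
python3 -m handwheel '{"jaw":[60,55,52,52,52,52],"linear":[[0,0,0],[0,0,0],[0,0,0],[0,0,0],[0,0,0],[0,0,0]],"spin":[0,0,0,0,0,0]}'
```

```text
time_s: 4.5
eef_pos: [0.5735, 0.2499, 0.0894]
ee_rot: [0.197, -3.134, 0.0]
force: [-0.7, -0.5, 0.3]
width: 0.771
grip_force: 0.0
time_s: 5.0
eef_pos: [0.5741, 0.25, 0.091]
ee_rot: [-0.198, 3.135, -0.0]
force: [-2.8, -1.9, 5.9]
width: 0.613
grip_force: 32.1
```

```bash
python3 -m handwheel '{"jaw":[66,66,66,66,66,66,60,54,52,52,52,52],"linear":[[0,0,0],[0,0,0],[0,0,0],[0,0,-0.05],[0,0,-0.05],[0,0,0],[0,0,0],[0,0,0],[0,0,0],[0,0,0],[0,0,0],[0,0,0]],"spin":[0,0,0,0,0,0,0,0,0,0,0,0]}'
python3 - <<'E'
from fit import *
print(sense()['force'])
c=calibration("wrist");p,d=capture("wrist");np.savez("pics/w4.npz",p=p,d=d,**c)
cv2.imwrite("pics/r4.png",p[100:384,100:430,::-1])
E
```

```text
time_s: 6.0
eef_pos: [0.5738, 0.2501, 0.0875]
ee_rot: [0.198, -3.135, -0.0]
force: [-3.1, -0.2, 4.9]
width: 0.619
grip_force: 51.7
[-3.14267177 -0.21046491  4.94232174]
```

View pics/r4.png

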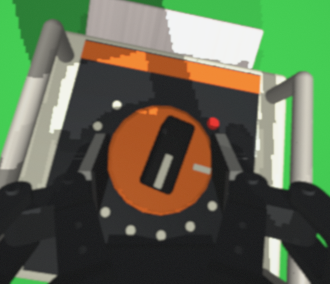

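Both pads are on the ring's rim at crop (97,160) and (227,155) with a 52 N grip, and the knob is free. Stroke.

```bash
cat > look.py <<'E'
from fit import *
import sys
n=sys.argv[1];s=sense();c=calibration("wrist");p,d=capture("wrist");np.savez(f"pics/{n}.npz",p=p,d=d,**c)
C=np.array([.5852,.2495,.095]);Y=-.0775
# polar scan of white line on ring top (r 18-25,h20) and of knob line (r 3..12,h48)
for nm,h,r0,r1 in(("ring",.020,.0195,.0245),("fine",.048,.004,.012)):
    a=np.radians(np.arange(-180,180,1.));g=[]
    for r in np.linspace(r0,r1,6):
        q=proj(pt(C,Y,r,a,h),c).astype(np.float32)
        v=cv2.remap(p,q[None,:,0],q[None,:,1],cv2.INTER_LINEAR)[0].astype(float)
        g.append(v[:,2] if nm=="ring" else v.min(1))  # blue channel: white vs orange
    g=np.mean(g,0);i=g.argmax();w=np.clip(g-(g.max()+np.median(g))/2,0,None)
    k=(np.arange(-20,21)+i)%360;ang=np.degrees(a[i])+(w[k]*np.arange(-20,21)).sum()/w[k].sum()
    print(nm,'deg',round(ang,1),'click',round((ang+132)/24,2),'peak',g.max().round(),'med',np.median(g).round())
print('t',s['time_s'],'z',s['eef_pos'].round(4),'phi',round(float(np.arctan2(-R.from_rotvec(s['ee_rot']).as_matrix()[0,1],R.from_rotvec(s['ee_rot']).as_matrix()[1,1])-Y),3))
E
python3 look.py w4b
python3 -m handwheel '{"jaw":[52,52,52,52,52,52,52],"linear":[[0,0,0],[0,0,0],[0,0,0],[0,0,0],[0,0,0],[0,0,0],[0,0,0]],"spin":[-0.1,-0.1,-0.1,-0.1,-0.06,0,0]}'
python3 look.py w5
```

```text
ring deg -83.9 click 2.0 peak 148.0 med 36.0
fine deg 12.3 click 6.01 peak 150.0 med 32.0
t 6.05 z [0.5738 0.2501 0.0875] phi 0.204
time_s: 6.68
eef_pos: [0.5736, 0.253, 0.0887]
ee_rot: [-0.52, -3.098, -0.01]
force: [-6.5, 5.8, 8.7]
width: 0.619
grip_force: 45.1
ring deg -66.6 click 2.73 peak 155.0 med 37.0
fine deg 10.3 click 5.93 peak 153.0 med 32.0
t 6.6833 z [0.5736 0.253  0.0887] phi -0.255
```

Works: ring at 2.73 and knob unmoved. Release, swing back, re-clamp with a slightly longer stroke.

```bash
python3 -m handwheel '{"jaw":[60,66,66,66,66,66,66,66,58,53,52,52],"linear":[[0,0,0],[0,0,0],[0,0,0.1],[0,0,0],[0,0,0],[0,0,0],[0,0,-0.1],[0,0,0],[0,0,0],[0,0,0],[0,0,0],[0,0,0]],"spin":[0,0,0.1,0.12,0.12,0.12,0.04,0,0,0,0,0]}'
python3 look.py w6
python3 -m handwheel '{"jaw":[52,52,52,52,52,52,52,52],"linear":[[0,0,0],[0,0,0],[0,0,0],[0,0,0],[0,0,0],[0,0,0],[0,0,0],[0,0,0]],"spin":[-0.1,-0.1,-0.1,-0.1,-0.1,-0.05,0,0]}'
python3 look.py w7
```

```text
time_s: 7.73
eef_pos: [0.5737, 0.2498, 0.0871]
ee_rot: [0.26, -3.13, 0.001]
force: [-1.7, -1.2, 2.8]
width: 0.618
grip_force: 50.5
ring deg -60.2 click 2.99 peak 148.0 med 36.0
fine deg 12.4 click 6.02 peak 149.0 med 31.0
t 7.7333 z [0.5737 0.2498 0.0871] phi 0.243
time_s: 8.45
eef_pos: [0.5733, 0.2535, 0.0887]
ee_rot: [-0.597, -3.083, -0.011]
force: [-6.2, 7.0, 6.6]
width: 0.615
grip_force: 39.6
ring deg -40.0 click 3.83 peak 155.0 med 36.0
fine deg 10.0 click 5.92 peak 152.0 med 32.0
t 8.45 z [0.5733 0.2535 0.0887] phi -0.305
```

Ring went 3 → 4. Repeating.

```bash
python3 -m handwheel '{"jaw":[60,66,66,66,66,66,66,66,58,53,52,52],"linear":[[0,0,0],[0,0,0],[0,0,0.1],[0,0,0],[0,0,0],[0,0,0],[0,0,-0.1],[0,0,0],[0,0,0],[0,0,0],[0,0,0],[0,0,0]],"spin":[0,0,0.1,0.12,0.12,0.12,0.09,0,0,0,0,0]}'
python3 -m handwheel '{"jaw":[52,52,52,52,52,52,52,52],"linear":[[0,0,0],[0,0,0],[0,0,0],[0,0,0],[0,0,0],[0,0,0],[0,0,0],[0,0,0]],"spin":[-0.1,-0.1,-0.1,-0.1,-0.1,-0.05,0,0]}'
python3 look.py w9
python3 -m handwheel '{"jaw":[60,66,66,66,66,66,66,66,58,53,52,52],"linear":[[0,0,0],[0,0,0],[0,0,0.1],[0,0,0],[0,0,0],[0,0,0],[0,0,-0.1],[0,0,0],[0,0,0],[0,0,0],[0,0,0],[0,0,0]],"spin":[0,0,0.1,0.12,0.12,0.12,0.09,0,0,0,0,0]}'
python3 look.py w10
```

```text
time_s: 9.5
eef_pos: [0.5738, 0.2498, 0.0875]
ee_rot: [0.259, -3.131, 0.001]
force: [-2.3, -2.0, 4.1]
width: 0.621
grip_force: 49.8
time_s: 10.17
eef_pos: [0.5738, 0.2534, 0.0885]
ee_rot: [-0.597, -3.084, -0.011]
force: [-5.4, 6.1, 5.7]
width: 0.618
grip_force: 44.5
ring deg -16.9 click 4.8 peak 156.0 med 37.0
fine deg 10.2 click 5.92 peak 153.0 med 32.0
t 10.1667 z [0.5738 0.2534 0.0885] phi -0.305
time_s: 11.22
eef_pos: [0.5738, 0.2498, 0.0874]
ee_rot: [0.259, -3.131, 0.001]
force: [-2.9, -0.7, 3.6]
width: 0.623
grip_force: 50.6
ring deg -12.2 click 4.99 peak 150.0 med 36.0
fine deg 12.5 click 6.02 peak 149.0 med 31.0
t 11.2167 z [0.5738 0.2498 0.0874] phi 0.243
```

```bash
python3 -m handwheel '{"jaw":[52,52,52,52,52,52,52,52],"linear":[[0,0,0],[0,0,0],[0,0,0],[0,0,0],[0,0,0],[0,0,0],[0,0,0],[0,0,0]],"spin":[-0.1,-0.1,-0.1,-0.1,-0.1,-0.05,0,0]}'
python3 -m handwheel '{"jaw":[60,66,66,66,66,66,66,66,58,53,52,52],"linear":[[0,0,0],[0,0,0],[0,0,0.1],[0,0,0],[0,0,0],[0,0,0],[0,0,-0.1],[0,0,0],[0,0,0],[0,0,0],[0,0,0],[0,0,0]],"spin":[0,0,0.1,0.12,0.12,0.12,0.09,0,0,0,0,0]}'
python3 look.py w12
```

```text
time_s: 11.93
eef_pos: [0.5735, 0.2535, 0.0886]
ee_rot: [-0.597, -3.083, -0.011]
force: [-6.0, 6.9, 7.0]
width: 0.62
grip_force: 44.2
time_s: 12.93
eef_pos: [0.5737, 0.2498, 0.0874]
ee_rot: [0.259, -3.131, 0.001]
force: [-3.2, -1.5, 3.5]
width: 0.622
grip_force: 51.0
ring deg 11.7 click 5.99 peak 151.0 med 36.0
fine deg 12.4 click 6.02 peak 149.0 med 31.0
t 12.9333 z [0.5737 0.2498 0.0874] phi 0.243
```

Ring at 6. One more stroke, then release and lift clear.

```bash
python3 -m handwheel '{"jaw":[52,52,52,52,52,52,52,52],"linear":[[0,0,0],[0,0,0],[0,0,0],[0,0,0],[0,0,0],[0,0,0],[0,0,0],[0,0,0]],"spin":[-0.1,-0.1,-0.1,-0.1,-0.1,-0.05,0,0]}'
python3 -m handwheel '{"jaw":[60,66,68,68,68,68,68,68,68,68,68,68],"linear":[[0,0,0],[0,0,0],[0,0,0.2],[0,0,0.5],[0,0,0.7],[0,0,0.7],[0,0,0.4],[0,0,0],[0,0,0],[0,0,0],[0,0,0],[0,0,0]],"spin":[0,0,0,0,0,0.1,0.1,0.1,0,0,0,0]}'
python3 look.py w14; python3 -c "
from fit import *
x,e,c,p=fit(np.load('pics/w14.npz'),[.5852,.2495],-.0775);print(x.round(4),e.round(1))"
```

```text
time_s: 13.65
eef_pos: [0.5738, 0.2534, 0.0885]
ee_rot: [-0.597, -3.084, -0.011]
force: [-5.8, 5.9, 6.1]
width: 0.615
grip_force: 45.1
time_s: 14.65
eef_pos: [0.5733, 0.2497, 0.161]
ee_rot: [-0.134, -3.137, 0.001]
force: [-0.5, 0.4, 0.8]
width: 0.796
grip_force: 0.0
ring deg 35.4 click 6.97 peak 155.0 med 38.0
fine deg 11.2 click 5.97 peak 141.0 med 30.0
t 14.65 z [0.5733 0.2497 0.161 ] phi -0.008
[ 0.5852  0.2496 -0.0773] [0.1 0.1 0.  0.  0.  0.1 0.1 0.1 0.  0.1 0.3 0.1]
```

Step 1 is done: ring at click 7, knob still at 6. For the knob I'll push the pointing end left (+y) with the closed fingers from its right side, keeping the tips above the ring.

```bash
python3 -m handwheel '{"jaw":[40,20,0,0,0,0,0,0,0,0],"linear":[[0.1,-0.3,0],[0.11,-0.4,0],[0,-0.36,0],[0,0,0],[0,0,0],[0,0,0],[0,0,0],[0,0,0],[0,0,0],[0,0,0]],"spin":[0,0,0,0,0,0,0,0,0,0]}'
python3 look.py w15; python3 - <<'E'
from h import *
s=sense();f=np.load("pics/w15.npz");c={k:f[k] for k in('fx','fy','cx','cy','xyz','attitude')}
W=cloud(f['d'],c);X=(W-s['eef_pos'])@R.from_rotvec(s['ee_rot']).as_matrix();print(s['width'],s['eef_pos'])
k=(f['d']>0)&(W[...,2]>.15)&(abs(X[...,1])<.04)&(abs(X[...,0])<.025)
print('tip z',np.sort(X[k][:,2])[-30:][::6]*1e3)
for a in range(-40,0,4):
    q=k&(X[...,2]*1e3>a)&(X[...,2]*1e3<a+4)
    if q.sum()>3:print(a,q.sum(),(X[q][:,1].min()*1e3).round(1),(X[q][:,1].max()*1e3).round(1),'x',(X[q][:,0].min()*1e3).round(1),(X[q][:,0].max()*1e3).round(1))
E
```

```text
time_s: 15.53
eef_pos: [0.58, 0.2185, 0.162]
ee_rot: [0.131, 3.139, 0.0]
force: [-0.2, 0.0, 0.2]
width: 0.001
grip_force: 0.0
ring deg 35.7 click 6.99 peak 141.0 med 40.0
fine deg 12.2 click 6.01 peak 229.0 med 42.0
t 15.5333 z [0.58   0.2185 0.162 ] phi -0.006
0.00037452234199144804 [0.58003683 0.21848871 0.16200211]
tip z [11.26992287 11.47770138 11.58109011 11.63270196 11.89614345]
-40 265 -14.4 12.7 x 6.2 12.1
-36 239 -14.3 12.8 x 6.3 11.9
-32 223 -14.2 12.6 x 6.3 12.0
-28 206 -14.4 12.7 x 6.3 11.9
-24 181 -14.2 12.2 x 6.5 11.9
-20 92 -11.5 10.3 x 6.4 11.8
-16 12 -7.4 5.8 x 10.3 10.9
```

```bash
python3 -m handwheel '{"jaw":[0,0,0,0,0,0,0],"linear":[[0,0,-0.4],[0,0,-0.5],[0,0,-0.4],[0,0,-0.3],[0,0,-0.03],[0,0,0],[0,0,0]],"spin":[0,0,0,0,0,0,0]}'
python3 -m handwheel '{"jaw":[0,0,0,0,0,0,0],"linear":[[0.01,0.1,0],[0.01,0.1,0],[0.01,0.1,0],[0.01,0.1,0],[0.01,0.1,0],[0,0,0],[0,0,0]],"spin":[0,0,0,0,0,0,0]}'
python3 look.py w16; python3 -c "
import cv2,numpy as np
p=np.load('pics/w16.npz')['p'];cv2.imwrite('pics/v16.png',p[:,:,::-1])"
```

```text
time_s: 16.17
eef_pos: [0.5804, 0.2183, 0.1134]
ee_rot: [0.132, 3.138, 0.0]
force: [1.0, 1.2, 0.8]
width: -0.002
grip_force: 0.0
time_s: 16.75
eef_pos: [0.5822, 0.2334, 0.1136]
ee_rot: [0.131, 3.137, 0.0]
force: [1.3, -0.6, 1.1]
width: -0.003
grip_force: 1.0
ring deg 32.4 click 6.85 peak 81.0 med 38.0
fine deg 11.8 click 5.99 peak 148.0 med 36.0
t 16.75 z [0.5822 0.2334 0.1136] phi -0.006
```

View pics/v16.png

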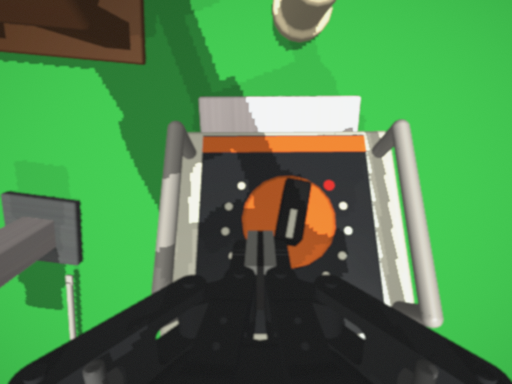

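The closed tips (262,240) are just right of the pointing end (292,240), above the ring. Pushing on in small steps.

```bash
python3 -m handwheel '{"jaw":[0,0,0,0,0,0],"linear":[[0.01,0.1,0],[0.01,0.1,0],[0.01,0.1,0],[0.01,0.1,0],[0,0,0],[0,0,0]],"spin":[0,0,0,0,0,0]}'
python3 look.py w17
python3 -m handwheel '{"jaw":[0,0,0,0],"linear":[[0.01,0.1,0],[0.01,0.1,0],[0,0,0],[0,0,0]],"spin":[0,0,0,0]}'
python3 look.py w18
```

```text
time_s: 17.3
eef_pos: [0.5846, 0.2448, 0.1146]
ee_rot: [0.132, 3.135, -0.0]
force: [4.0, -3.5, 4.5]
width: -0.001
grip_force: 3.2
ring deg 2.1 click 5.59 peak 81.0 med 36.0
fine deg -37.7 click 3.93 peak 148.0 med 31.0
t 17.3 z [0.5846 0.2448 0.1146] phi -0.007
time_s: 17.68
eef_pos: [0.5841, 0.2505, 0.1138]
ee_rot: [0.131, 3.137, -0.002]
force: [3.0, -5.8, 5.1]
width: -0.001
grip_force: 3.2
ring deg -14.1 click 4.91 peak 82.0 med 36.0
fine deg -63.9 click 2.84 peak 148.0 med 33.0
t 17.6833 z [0.5841 0.2505 0.1138] phi -0.006
```

Knob is at -64°, inside click 3's range; the ring reading is just finger occlusion (peak 81). Back off, lift, then check.

```bash
python3 -m handwheel '{"jaw":[0,0,0,0,0,0,0,0,0,0,0,0],"linear":[[-0.01,-0.15,0],[-0.02,-0.3,0],[-0.02,-0.4,0],[0,0,0.4],[0,0,0.9],[0,0,0.9],[0,0,0.9],[0,0,0.9],[0,0,0],[0,0,0],[0,0,0],[0,0,0]],"spin":[0,0,0,0,0,0,0,0,0,0,0,0]}'
python3 look.py w19; python3 - <<'E'
from h import *
f=np.load("pics/w19.npz");c={k:f[k] for k in('fx','fy','cx','cy','xyz','attitude')};C=np.array([.5852,.2496,.095])
o=np.hstack([rect(f['p'],c,C,-.0775,.02),rect(f['p'],c,C,-.0775,.048)]);cv2.imwrite("pics/r19.png",o[:,:,::-1])
p,d=capture("top");q=cloud(d,calibration("top"))[183:208,174:198];q=q[q[:,:,2]>.05];print('tube',np.median(q,0).round(3),sense()['qvel'].round(3))
E
```

```text
time_s: 18.73
eef_pos: [0.5808, 0.2254, 0.2311]
ee_rot: [-0.132, -3.135, 0.001]
force: [0.5, -0.1, -0.2]
width: 0.0
grip_force: 0.0
ring deg 35.4 click 6.98 peak 139.0 med 46.0
fine deg -57.0 click 3.12 peak 216.0 med 42.0
t 18.7333 z [0.5808 0.2254 0.2311] phi -0.006
tube [0.414 0.15  0.58 ] [-0.002 -0.    -0.008 -0.002  0.002 -0.   ]
```

View pics/r19.png

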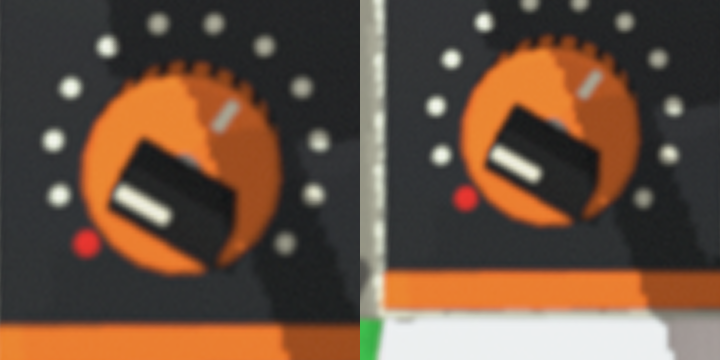

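The ring's line at (226,117) is at click 7 and the knob's pointer at about -58° is at click 3. The robot is clear and at rest, so I'm handing in.

```bash
python3 -c "
from bench import job
print(job.hand_in())"
```

```text
the job is handed in; nothing more can be done
None
```

I set the orange ring to click 7 and then the black fine knob to click 3, and handed the job in at about 19 s; the last wrist picture read 6.98 and 3.12, the hand-in returned no verdict, and the closing tube check was blocked by the arm.

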